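# Close a spice grinder cup and pulse it on its motor base

## Task

Get the spice grinder ready and give it one run: lift the steel cup by its body, not by its loose lid, and set it upright and gently in the well of the motor base, without pushing the sprung plate down. With the cup in the well, screw its lid fully tight, and only then push the cup straight down until the plate is fully depressed, keep it there for a second without forcing it, and let it come up again. Leave the cup standing in the well, lid tight, and the other kitchen things where they are.

Things in the scene. Friction and masses are not known exactly. Their poses are not given: they have to be found in the camera images.
- cup: square stainless-steel grinding cup, 60 x 60 mm, 88 mm high to its flat shoulder, about 0.36 kg with its lid, loose, standing upright on the worktop at the start. Origin: centre of its underside; z up its height, x and y square to its sides. A thin dark mark on the shoulder's edge and down the wall lies on its +x side.
- lid: the cup's black ribbed captive screw lid: round, 48 mm wide, 28 mm high, on the middle of the shoulder. Origin: on the cup's axis at the shoulder. Its angle about z against the cup is how far it is unscrewed: 0 fully tight at a firm stop, at most 3.6 rad; clockwise from above tightens. Rather stiff (0.15 N m), stays where left; a loose cup turns along with it. It does not rise.
- tab (a point): outer top end of the raised metal tab (4 mm high, along the lid's +x) on top of the lid, 18 mm from its axis, 120 mm above the cup's underside. When the lid is tight the tab is in line with the mark on the cup's shoulder.
- base: grinder motor base fixed to the worktop: grey housing 130 x 130 mm with a steel collar 118 x 118 mm, 90 mm high, with a square well 64 x 64 mm in the middle of its top whose rim is bevelled 4 mm. Origin: centre of its underside; z up, x and y square to the well. The cup fits the well in any of four directions, and there it cannot turn.
- well (a point): centre of the well's mouth, on the top of the base, 90 mm above the worktop. The sprung drive plate on which the cup rests is 16 mm below it.
- plate: sprung black drive plate, 58 mm square, in the well, on which the cup stands. Origin: centre of its upper face, 16 mm below the rim (74 mm above the worktop) when up, where it stays under the weight of the cup; it moves 10 mm straight down to its stop. Fully down takes about 15 N, the weight of the cup included.
- mug: white ceramic mug, 80 mm wide, 92 mm high, loose. Origin: centre of its underside.
- jar: spice jar, 54 mm wide, 85 mm high, loose. Origin: centre of its underside.
- oil: amber oil bottle, 64 mm wide, 190 mm high, loose. Origin: centre of its underside.
- spoon: steel spoon with a wooden handle, 200 mm long, lying on the worktop, loose. Origin: near its middle, on the underside.
Not all that is in view belongs to the job. Leave any orange or red look-alike of the cup alone. Leave any brown or red look-alike of the base alone.

How it is judged:
By the outcome, as a careful person would: the job done as asked, in the order asked, and still so for the second after the job is handed in, with the robot touching nothing.
It also fails if it takes over 72 s, if anything falls off the work surface, if the arm or the gripper's body presses on something with over 40 N, if the wrist force passes 120 N, or if a joint passes its speed limit or range.

## Robot

A 7-joint arm with a two-finger parallel gripper is mounted at the origin on the work surface. World frame = base frame: x ahead of the robot, y to its left, z up, the work surface at z = 0. Lengths are in m, angles in rad, forces in N, time in s.
With the tool pointing down it reaches from about 0.425 to 0.925 m from the base axis. Payload 6.8 kg.
Tool frame: the origin (TCP) lies at the very end of the fingers, on their centre line; the grasp point (between the pads) lies bot.grip_depth behind it (bot.grip_depth is the distance from the TCP to the grasp point, in m); z points along the fingers, y is the line along which they close (so a half turn about z gives the same grasp; the last joint's range is limited). The gripper opens to 85 mm and grips with 20 to 120 N. Pads are 22 mm wide; open, the fingers measure 114 mm over their backs; the gripper's body (76 mm by 85 mm) begins 54 mm behind the grasp point. The pads swing forward as they close: fully open they stand 13 mm farther back than shut.
Start: joints at [1.163, 0.477, 0.022, 1.555, -0.011, 1.109, -0.083], TCP at [0.199, -0.645, 0.231] pointing down, gripper open.
Joint ranges: [-2.96, 2.96], [-0.34, 2.1], [-1.41, 1.46], [0.24, 2.44], [-1.37, 4.51], [0.17, 1.92], [-2.96, 2.96]. Speed limits (rad/s): [2.39, 2.39, 3.14, 3.14, 3.14, 3.14, 3.14].

## Interface

Orientations are given as a unit quaternion [w, x, y, z].
In Python, from station import bot gives the robot as it stands.
- The arm moves only by the tool send_rows, never from a script. Its arguments are lists of equal length, an entry for each row: "slide": the shift along the tool's x, y, z in mm, a list of three; "roll": the turn about the tool's z in degrees; "claw": the opening, from 0 (shut) to 1 (fully open). A call has exactly 8 rows; each row is the pose to reach, as a shift and turn from the pose commanded when the call began, along the tool's axes at that moment; what a row does not reach only later rows make up. A row lasts 1/12 s, in which the tool goes at most 41.7 mm and 7.16 degrees, less where a joint would pass 70% of its speed; a pose out of reach is approached as far as the arm can. A call with a gripper value outside its range is refused whole. The fingers move at their own pace and stop on an object; "force" is the grip in N (left out, the last holds). Time passes only in rows, so rows that repeat a pose let the fingers close, or fill a call up. It gives the time, the measured TCP pose, the force, the opening and the grip force at its end, in the units of the state.
- bot.get_obs(): the state, without advancing time (a new reading comes with each control period).
- bot.read_camera(name): name is "scene" or "top" or "wrist"; returns the picture (384x512x3 uint8, red, green, blue); there is no depth.
- bot.camera_model(name): a dict with "camera_matrix" (3x3 intrinsics, pixels), "camera_from_world" (4x4, takes a point from world to camera coordinates). Camera axes: x right, y down, z forward; pixel columns grow to the right and rows downward; lengths in m; the calibration is good to about 2 mm. A picture is of the moment at which its call begins: read the wrist's pose just before it. camera_model takes no time and is no camera call; for the wrist camera it gives the pose at the moment of the call.
- bot.hand_in(): hands the job in; it is judged then, once.
The state is a dict: "t": time; "q": joint angles; "joint_vel": joint speeds; "joint_torque": joint torques, N m; "eef_pos": TCP position; "tool_rot": TCP orientation; "contact_force": force on the tool from outside, world axes, zero at the start; "torque": the same for the moment, N m; "gripper_width": opening from 0.0 (shut) to 1.0 (fully open); "grasp_force": force on a finger pad.
Only numpy, scipy, OpenCV 4.12 (cv2) and the standard library are available. Lean on these libraries where they do the work, as an engineer would, in place of code of your own. Each camera call takes 0.05 s, during which the arm holds its last target. There are 200 camera calls.

## Working session

There is one attempt and no reset: what is moved stays moved. The work goes in short steps, Python scripts to look and compute and a tool call to move; the robot and the scene stay as the last step left them, time stands still between calls to the robot, and variables do not carry over. Pictures are saved under pics/ and viewed, at most 10 in all, crops included, and the job is handed in when it is done.

Besides the shell and the picture viewer there is one more tool, called after ">>>" as name(argument=value, ...), one argument or row to a line, values as JSON. send_rows: Moves the arm, as the interface text tells. Its arguments: {"type":"object","properties":{"slide":{"type":"array","items":{"type":"array","items":{"type":"number"}}},"roll":{"type":"array","items":{"type":"number"}},"claw":{"type":"array","items":{"type":"number"}},"force":{"type":"number"}},"required":["slide","roll","claw"]}

```bash
mkdir -p pics; ls; python3 - <<'E'
from station import bot
import cv2,numpy as np
o=bot.get_obs();print({k:np.round(v,3) for k,v in o.items()},bot.grip_depth)
for n in("scene","top"):
    cv2.imwrite(f"pics/{n}0.png",cv2.cvtColor(bot.read_camera(n),cv2.COLOR_RGB2BGR))
    m=bot.camera_model(n);print(n,np.round(m["camera_matrix"],1).tolist(),np.round(m["camera_from_world"],3).tolist())
a=[cv2.imread(f"pics/{n}0.png") for n in("scene","top")]
cv2.imwrite("pics/both0.png",cv2.resize(np.vstack(a),None,fx=.75,fy=.75))
E
```

```text
pics
{'t': np.float64(0.0), 'q': array([ 1.163,  0.478,  0.022,  1.556, -0.011,  1.109, -0.083]), 'joint_vel': array([-0.   ,  0.001, -0.002,  0.   ,  0.   ,  0.   , -0.   ]), 'joint_torque': array([ 0.0000e+00, -5.9646e+01,  1.6080e+00, -2.8121e+01,  1.2000e-02,
        9.0000e-03,  0.0000e+00]), 'eef_pos': array([ 0.199, -0.644,  0.23 ]), 'tool_rot': array([-0.001,  0.989,  0.149, -0.   ]), 'contact_force': array([ 0.169, -0.319,  0.017]), 'torque': array([-0.016, -0.018, -0.077]), 'grasp_force': np.float64(0.0), 'gripper_width': np.float64(1.004)} 0.0187
scene [[446.3, 0.0, 252.7], [0.0, 446.3, 191.8], [0.0, 0.0, 1.0]] [[-0.88, 0.475, -0.013, 0.51], [0.406, 0.738, -0.54, -0.186], [-0.247, -0.48, -0.842, 1.43], [0.0, 0.0, 0.0, 1.0]]
top [[489.1, 0.0, 254.8], [0.0, 489.1, 200.5], [0.0, 0.0, 1.0]] [[-0.001, -1.0, 0.011, -0.026], [-0.998, 0.001, -0.065, 0.559], [0.065, -0.011, -0.998, 1.522], [0.0, 0.0, 0.0, 1.0]]
```

View pics/top0.png

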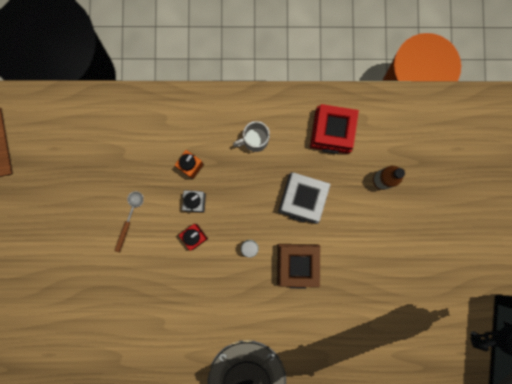

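View pics/scene0.png

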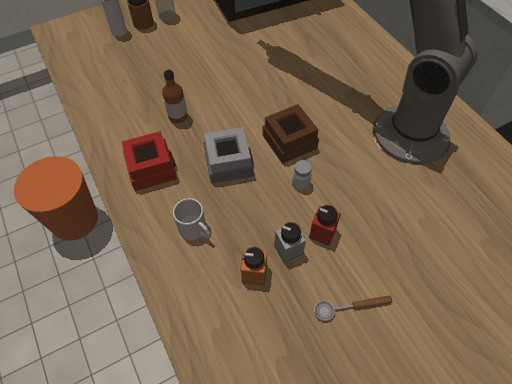

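The top view shows the steel cup at about (193,201), between the orange one (188,164) and the red one (192,236). The grey base is at (305,197) and rotated, with the brown base at (299,265) and the red one at (335,129). The scene view agrees: cup (290,241), base (229,152). I'll measure both.

```bash
cat > h.py <<'E'
from station import bot
import cv2,numpy as np
from scipy.spatial.transform import Rotation as R
def ray(m,uv,z):
    K=m["camera_matrix"];T=m["camera_from_world"];uv=np.atleast_2d(uv).astype(float)
    d=np.c_[uv,np.ones(len(uv))]@np.linalg.inv(K).T@T[:3,:3]
    c=-T[:3,:3].T@T[:3,3]
    return c+d*((z-c[2])/d[:,2])[:,None]
def proj(m,P):
    p=np.atleast_2d(P)@m["camera_from_world"][:3,:3].T+m["camera_from_world"][:3,3]
    p=p@m["camera_matrix"].T;return p[:,:2]/p[:,2:]
def grab(n,f):
    m=bot.camera_model(n);im=bot.read_camera(n);bgr=cv2.cvtColor(im,cv2.COLOR_RGB2BGR);cv2.imwrite(f,bgr);return m,bgr
def rot():
    q=bot.get_obs()["tool_rot"];return R.from_quat([q[1],q[2],q[3],q[0]]).as_matrix()
def delta(p,yaw=None):
    """tool-axis shift (mm) to TCP target p, and roll (deg) to bring tool y to heading yaw (deg, mod 180)"""
    A=rot();o=bot.get_obs();y=np.degrees(np.arctan2(A[1,1],A[0,1]))
    r=None if yaw is None else -((yaw-y+90)%180-90)
    return np.round(A.T@(np.array(p)-o["eef_pos"])*1000,1),r,y
E
python3 - <<'E'
from h import *
b=cv2.imread("pics/top0.png");m=bot.camera_model("top")
hsv=cv2.cvtColor(b,cv2.COLOR_BGR2HSV)
g=((hsv[...,1]<60)&(hsv[...,2]>90)).astype(np.uint8)
for nm,(x0,y0,x1,y1),z in(("cup",(175,184,212,220),.088),("base",(270,165,340,230),.09)):
    k=np.zeros_like(g);k[y0:y1,x0:x1]=g[y0:y1,x0:x1]
    c=max(cv2.findContours(k,cv2.RETR_EXTERNAL,cv2.CHAIN_APPROX_NONE)[0],key=cv2.contourArea)
    bx=cv2.boxPoints(cv2.minAreaRect(c));P=ray(m,bx,z);e=np.diff(P,axis=0)
    print(nm,bx.round(1).tolist(),P.mean(0).round(4),np.linalg.norm(e,axis=1).round(3),np.degrees(np.arctan2(e[:,1],e[:,0]))%90)
d=(hsv[...,2]<70).astype(np.uint8);k=np.zeros_like(d);k[180:216,285:330]=d[180:216,285:330]
c=max(cv2.findContours(k,cv2.RETR_EXTERNAL,cv2.CHAIN_APPROX_NONE)[0],key=cv2.contourArea)
bx=cv2.boxPoints(cv2.minAreaRect(c));P=ray(m,bx,.09);e=np.diff(P,axis=0);print("well",P.mean(0),np.linalg.norm(e,axis=1),np.degrees(np.arctan2(e[:,1],e[:,0]))%90)
print(rot().round(3)); w=bot.camera_model("wrist");print((w["camera_from_world"][:3,:3]@rot()).round(3),w["camera_from_world"][:3,:]@np.r_[bot.get_obs()["eef_pos"],1])
cr=[cv2.resize(b[140:260,160:340],None,fx=4,fy=4,interpolation=cv2.INTER_CUBIC)];cv2.imwrite("pics/crop1.png",cr[0])
E
```

```text
cup [[183.0, 191.0], [203.0, 191.0], [203.0, 210.0], [183.0, 210.0]] [0.5542 0.1599 0.088 ] [0.06  0.057 0.06 ] [89.97412534  0.31802931 89.94990405]
base [[279.70001220703125, 210.8000030517578], [291.3999938964844, 171.60000610351562], [330.29998779296875, 183.3000030517578], [318.6000061035156, 222.5]] [ 0.5644 -0.1766  0.09  ] [0.124 0.122 0.124] [73.05219738 73.1884434  72.73976859]
well [ 0.56568556 -0.178383    0.09      ] [0.06078199 0.06081202 0.06076168] [72.97031131 73.19820075 72.81483611]
[[ 0.955  0.295 -0.001]
 [ 0.295 -0.955  0.002]
 [-0.    -0.002 -1.   ]]
[[ 0.001  1.     0.001]
 [-0.959  0.001 -0.285]
 [-0.285 -0.001  0.959]] [-2.93368406e-05  2.92188665e-02  1.58049964e-01]
```

View pics/crop1.png

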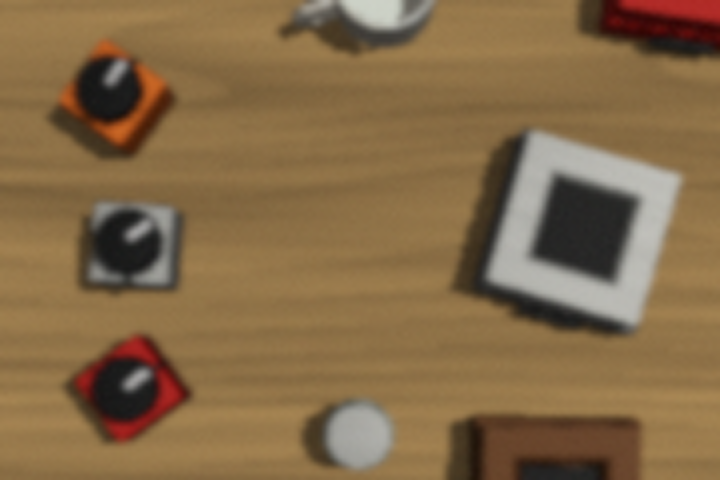

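The crop shows the cup's edges turned about 5° clockwise, with the mark at the lower side (118,290), which faces world −x. The tab points up and to the right, to about (150,225), so the lid is roughly 135° unscrewed. Next I move over the cup for a close look.

>>> send_rows(
  slide=[
    [30,-25,-5],
    [60,-51,-10],
    [90,-76,-15],
    [120,-102,-20],
    [150,-127,-25],
    [180,-153,-30],
    [210,-178,-30],
    [240,-204,-30],
  ],
  roll=[0,0,0,0,0,0,0,0],
  claw=[1,1,1,1,1,1,1,1],
  force=40,
)

```text
t: 0.77
eef_pos: [0.3691, -0.3775, 0.2615]
tool_rot: [0.0, 0.989, 0.149, 0.0]
contact_force: [1.5, -0.2, -0.1]
gripper_width: 0.999
grasp_force: 0.0
```

>>> send_rows(
  slide=[
    [26,-31,0],
    [52,-62,0],
    [78,-93,0],
    [104,-124,0],
    [130,-155,0],
    [156,-186,0],
    [182,-217,0],
    [208,-248,0],
  ],
  roll=[0,0,0,0,0,5,10,15],
  claw=[1,1,1,1,1,1,1,1],
)

```text
t: 1.43
eef_pos: [0.494, -0.0789, 0.2612]
tool_rot: [0.0, 1.0, 0.017, -0.0]
contact_force: [1.1, 0.5, -0.5]
gripper_width: 0.999
grasp_force: 0.0
```

```bash
python3 - <<'E'
from h import *
o=bot.get_obs();print(o["t"],o["eef_pos"],o["q"].round(2),delta([.554,.160,.25],85),rot().round(2))
E
```

```text
1.4333 [ 0.4939733  -0.07893707  0.26119989] [ 0.33  0.18 -0.33  1.91  0.07  1.06 -1.57] (array([  68. , -236.8,   11.1]), np.float64(6.9153301671363465), np.float64(-88.08466983286367)) [[ 1.    0.03 -0.  ]
 [ 0.03 -1.   -0.  ]
 [-0.    0.   -1.  ]]
```

>>> send_rows(
  slide=[
    [10,-35,0],
    [20,-70,2],
    [30,-105,4],
    [40,-140,6],
    [50,-175,8],
    [60,-209,11],
    [68,-237,11],
    [68,-237,11],
  ],
  roll=[1,2,3,4,5,6,7,7],
  claw=[1,1,1,1,1,1,1,1],
)

```text
t: 2.1
eef_pos: [0.5523, 0.1663, 0.2499]
tool_rot: [-0.002, 0.999, -0.038, -0.0]
contact_force: [-0.7, 0.0, 0.7]
gripper_width: 0.997
grasp_force: 0.0
```

```bash
python3 - <<'E'
from h import *
o=bot.get_obs();print(o["t"],o["eef_pos"],o["q"].round(2))
m,b=grab("wrist","pics/w1.png");np.savez("w1.npz",**m)
print(proj(m,[[.554,.16,.088],[.584,.16,.088],[.554,.19,.088]]).round())
E
```

```text
2.1 [0.55233975 0.16632895 0.24994961] [-0.05  0.33 -0.44  1.75  0.15  1.09 -2.18]
[[256. 168.]
 [254. 135.]
 [223. 170.]]
```

View pics/w1.png

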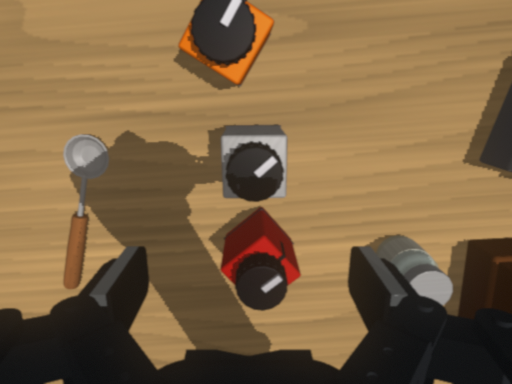

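The wrist view shows the cup shoulder square to the camera, with corners at about (221,136) and (286,198), the lid at (254,171) and the tab pointing up and to the right. I'll measure it now the arm has settled.

```bash
cat > cup.py <<'E'
from h import *
def shoulder(f,z,box=None):
    m,b=grab("wrist",f);hsv=cv2.cvtColor(b,cv2.COLOR_BGR2HSV)
    g=((hsv[...,1]<40)&(hsv[...,2]>125)).astype(np.uint8)
    u=proj(m,CUP)[0];k=np.zeros_like(g);x,y=u.astype(int);w=55;k[max(y-w,0):y+w,x-w:x+w]=g[max(y-w,0):y+w,x-w:x+w]
    c=np.vstack([c for c in cv2.findContours(k,cv2.RETR_EXTERNAL,cv2.CHAIN_APPROX_NONE)[0] if cv2.contourArea(c)>60])
    P=ray(m,c[:,0],z)[:,:2];r=cv2.minAreaRect((P*1000).astype(np.float32))
    return m,b,r,cv2.boundingRect(c)
E
python3 - <<'E'
import cup;from h import *
cup.CUP=[.554,.16,.088]
m,b,r,bb=cup.shoulder("pics/w2.png",.088);print("cup c,size,ang",r,bb)
o=bot.get_obs();print(o["t"],o["eef_pos"],delta([r[0][0]/1e3,r[0][1]/1e3,.25]))
x,y,w,h=bb;cr=b[y:y+h,x:x+w];g=cv2.cvtColor(cr,cv2.COLOR_BGR2GRAY)
print((g<90).sum(0),(g<90).sum(1)) 
# tab: bright pixels inside the lid circle
hsv=cv2.cvtColor(b,cv2.COLOR_BGR2HSV);v=hsv[...,2]
L=proj(m,[r[0][0]/1e3,r[0][1]/1e3,.118])[0];yy,xx=np.mgrid[:384,:512];t=(v>120)&(np.hypot(xx-L[0],yy-L[1])<26)
n,lab,st,ce=cv2.connectedComponentsWithStats(t.astype(np.uint8));print(L,st.tolist(),ce.round(1).tolist())
for i in range(1,n):
    if st[i,4]>30:
        pt=np.c_[np.where(lab==i)][:,::-1];P=ray(m,pt,.12)[:,:2]*1e3-np.array(r[0]);print(P.mean(0),np.degrees(np.arctan2(*P.mean(0)[::-1])),cv2.minAreaRect(P.astype(np.float32)))
E
```

```text
cup c,size,ang ((554.7222900390625, 161.85189819335938), (57.848976135253906, 58.288291931152344), 86.78775787353516) (217, 135, 65, 63)
2.2 [0.5523881  0.1599648  0.24967912] (array([ 2.2, -2.1, -0.3]), None, np.float64(-94.65062979443766))
[19 19 25 33 29 30 35 36 42 44 45 47 48 48 49 50 51 52 53 54 54 54 54 54
 54 54 54 55 56 56 56 55 52 50 48 47 45 44 43 43 42 41 41 41 40 41 40 39
 36 34 35 35 35 35 32 34 33 30 25 19 14  0  0  0  0] [ 1  0  0  0  0  0  0  3 13 22 28 30 32 34 37 42 43 44 45 47 49 48 46 45
 44 43 42 42 46 46 46 47 48 48 47 47 47 48 50 52 54 56 58 61 61 61 59 57
 57 57 55 56 56 54 50 48 47 47 45 45 45 45 33]
[249.51526595 175.41717874] [[0, 0, 512, 384, 196406], [249, 157, 23, 20, 202]] [[255.5, 191.5], [260.2, 166.7]]
[ 7.15480127 -9.29747818] -52.42020141486602 ((6.954694747924805, -9.099943161010742), (6.97805118560791, 20.018943786621094), 37.55862045288086)
```

```bash
python3 - <<'E'
import cup;from h import *
cup.CUP=[.554,.16,.088]
m,b,r,bb=cup.shoulder("pics/w3.png",.088);print("cup c,size,ang",r,bb)
o=bot.get_obs();print(o["t"],o["eef_pos"],delta([r[0][0]/1e3,r[0][1]/1e3,.053],r[2]))
cv2.imwrite("pics/w3c.png",cv2.resize(b[110:215,195:310],None,fx=5,fy=5,interpolation=cv2.INTER_CUBIC))
E
```

```text
cup c,size,ang ((555.04638671875, 161.92489624023438), (57.99029541015625, 57.17089080810547), 85.38795471191406) (214, 136, 65, 62)
2.25 [0.55254884 0.15823275 0.24972531] (array([  2.4,  -4.1, 196.7]), np.float64(-0.1806774005538614), np.float64(-94.7927226886398))
```

View pics/w3c.png

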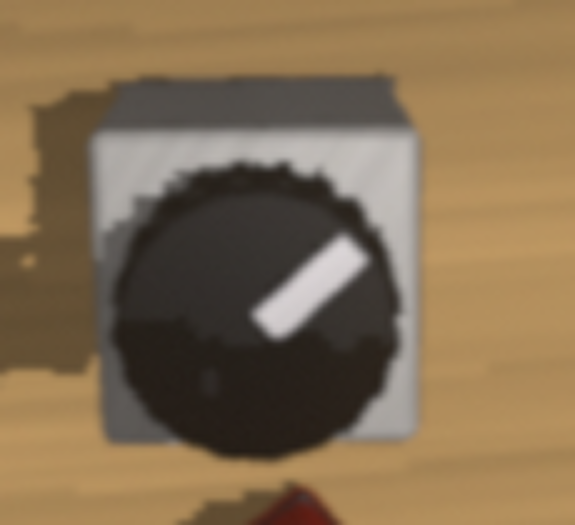

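The close crop shows no mark on the upper, left or right edges, so it lies on the −x side. Lid angle is about 135°. Descending.

>>> send_rows(
  slide=[
    [2,-3,20],
    [2,-3,45],
    [2,-3,70],
    [2,-3,95],
    [2,-3,110],
    [2,-3,120],
    [2,-3,120],
    [2,-3,120],
  ],
  roll=[0,0,0,0,0,0,0,0],
  claw=[1,1,1,1,1,1,1,1],
)

```text
t: 2.92
eef_pos: [0.5553, 0.1604, 0.1305]
tool_rot: [0.0, 0.999, -0.043, -0.0]
contact_force: [0.5, -0.4, 0.9]
gripper_width: 1.003
grasp_force: 0.0
```

```bash
python3 - <<'E'
from h import *
o=bot.get_obs();print(o["t"],o["eef_pos"],o["q"].round(2),delta([.555,.162,.055],85.2))
m,b=grab("wrist","pics/w4.png");o=bot.get_obs();print(o["eef_pos"])
E
```

```text
2.9167 [0.55527145 0.16044601 0.13051938] [-0.08  0.47 -0.4   1.86  0.24  0.86 -2.25] (array([-0.4, -1.6, 75.5]), np.float64(-0.09765959845316274), np.float64(-94.89765959845316))
[0.55578668 0.1609585  0.13124515]
```

View pics/w4.png

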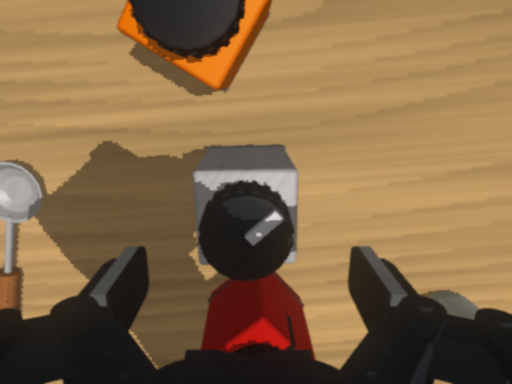

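Close view: the cup is centred between the fingers (cup about column 246, fingers about 248). I'll descend to grasp height.

>>> send_rows(
  slide=[
    [0,-1,15],
    [0,-1,30],
    [0,-1,45],
    [0,-1,57],
    [0,-1,67],
    [0,-1,73],
    [0,-1,75],
    [0,-1,75],
  ],
  roll=[0,0,0,0,0,0,0,0],
  claw=[1,1,1,1,1,1,1,1],
)

```text
t: 3.63
eef_pos: [0.5552, 0.1625, 0.0552]
tool_rot: [0.0, 0.999, -0.042, -0.0]
contact_force: [-0.9, 0.5, -0.2]
gripper_width: 1.002
grasp_force: 0.0
```

```bash
python3 - <<'E'
from h import *
T=np.load("w1.npz")
o=bot.get_obs();print(o["eef_pos"],delta([.555,.162,.055],85.2))
E
```

```text
[0.55523215 0.16248022 0.05523664] (array([-0.2,  0.5,  0.2]), np.float64(-0.01974773066672242), np.float64(-94.81974773066672))
```

>>> send_rows(
  slide=[
    [0,0,0],
    [0,0,0],
    [0,0,0],
    [0,0,0],
    [0,0,0],
    [0,0,0],
    [0,0,0],
    [0,0,0],
  ],
  roll=[0,0,0,0,0,0,0,0],
  claw=[0.9,0.8,0.75,0.7,0.65,0.6,0.5,0.5],
  force=40,
)

```text
t: 4.3
eef_pos: [0.5556, 0.1624, 0.0561]
tool_rot: [0.0, 0.999, -0.042, 0.0]
contact_force: [-0.9, -0.6, 5.7]
gripper_width: 0.696
grasp_force: 42.4
```

>>> send_rows(
  slide=[
    [0,0,-5],
    [0,0,-20],
    [0,0,-45],
    [0,0,-75],
    [0,0,-105],
    [0,0,-130],
    [0,0,-145],
    [0,0,-145],
  ],
  roll=[0,0,0,0,0,0,0,0],
  claw=[0.5,0.5,0.5,0.5,0.5,0.5,0.5,0.5],
)

```text
t: 4.97
eef_pos: [0.5569, 0.1634, 0.204]
tool_rot: [-0.001, 0.999, -0.042, 0.003]
contact_force: [0.2, 0.4, -2.9]
gripper_width: 0.695
grasp_force: 44.4
```

```bash
python3 - <<'E'
from h import *
o=bot.get_obs();print(o["eef_pos"],o["q"].round(2),delta([.485,-.177,.2],73))
E
```

```text
[0.55687453 0.16336469 0.20396776] [-0.05  0.38 -0.43  1.8   0.19  1.   -2.21] (array([-43. , 345.2,   2.9]), np.float64(12.17280406125849), np.float64(-94.82719593874153))
```

>>> send_rows(
  slide=[
    [-3,15,0],
    [-7,45,0],
    [-11,80,0],
    [-15,115,0],
    [-19,150,0],
    [-23,185,0],
    [-27,220,0],
    [-31,255,0],
  ],
  roll=[0,1,3,5,7,9,11,12],
  claw=[0.5,0.5,0.5,0.5,0.5,0.5,0.5,0.5],
)

```text
t: 5.63
eef_pos: [0.5005, -0.0911, 0.1985]
tool_rot: [0.0, 0.989, -0.147, -0.002]
contact_force: [0.5, -0.6, -3.5]
gripper_width: 0.693
grasp_force: 44.4
```

```bash
python3 - <<'E'
from h import *
o=bot.get_obs();print(o["eef_pos"],o["q"].round(2),delta([.485,-.177,.2],73))
E
```

```text
[ 0.50049628 -0.09105654  0.19848443] [ 0.32  0.26 -0.3   1.96  0.1   0.93 -1.9 ] (array([10.2, 86.7, -1.5]), np.float64(0.057989730625934044), np.float64(-106.94201026937408))
```

>>> send_rows(
  slide=[
    [3,25,0],
    [6,50,0],
    [9,70,0],
    [10,80,0],
    [10,84,0],
    [10,84,0],
    [10,84,0],
    [10,84,0],
  ],
  roll=[0,0,0,0,0,0,0,0],
  claw=[0.5,0.5,0.5,0.5,0.5,0.5,0.5,0.5],
)

```text
t: 6.3
eef_pos: [0.4884, -0.1705, 0.2001]
tool_rot: [-0.0, 0.989, -0.145, -0.0]
contact_force: [-0.1, -0.3, -3.5]
gripper_width: 0.701
grasp_force: 44.4
```

```bash
python3 - <<'E'
from h import *
o=bot.get_obs();print(o["eef_pos"],o["q"].round(2))
m,b=grab("wrist","pics/w5.png");o=bot.get_obs();print(o["eef_pos"])
hsv=cv2.cvtColor(b,cv2.COLOR_BGR2HSV)
print(proj(m,[[.565,-.176,.09]]))
g=((hsv[...,1]<40)&(hsv[...,2]>120)).astype(np.uint8)
cs,hi=cv2.findContours(g,cv2.RETR_CCOMP,cv2.CHAIN_APPROX_NONE)
for c,h in zip(cs,hi[0]):
    if cv2.contourArea(c)>1500:
        P=ray(m,c[:,0],.09)[:,:2]*1e3;print(h[3]>=0,cv2.boundingRect(c),cv2.minAreaRect(P.astype(np.float32)))
E
```

```text
[ 0.4884194  -0.17052478  0.20007829] [ 0.44  0.27 -0.26  1.95  0.08  0.94 -1.73]
[ 0.48845456 -0.17066694  0.20017959]
[[225.12771294  84.08630077]]
False (165, 218, 166, 50) ((441.95123291015625, -156.04827880859375), (132.8982391357422, 43.61956024169922), 73.38523864746094)
False (139, 0, 177, 166) ((562.0123901367188, -177.26150512695312), (118.08924102783203, 112.18746948242188), 73.21546936035156)
True (181, 33, 95, 96) ((565.4730834960938, -178.63058471679688), (64.88621520996094, 64.21176147460938), 73.3376235961914)
```

View pics/w5.png

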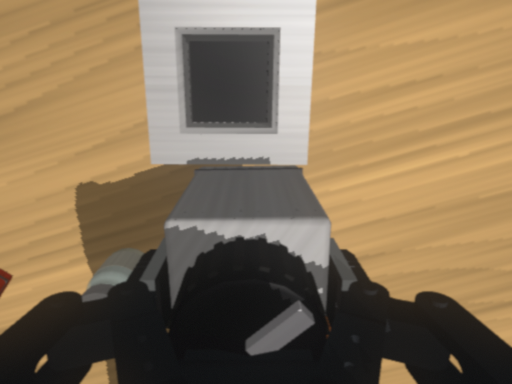

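The well is visible at about (228,80) and the held cup's shoulder front edge runs along row ~218 from column 165 to 329. I'll compute the cup's offset in the tool and the move to the well.

```bash
python3 - <<'E'
from h import *
m=bot.camera_model("wrist");o=bot.get_obs();A=rot();zs=o["eef_pos"][2]+.088-.056
P=ray(m,[[165.5,219],[328.5,219]],zs);print("front edge in tool mm",((P-o["eef_pos"])@A*1e3).round(1), np.linalg.norm(P[1]-P[0]))
Q=ray(m,[[176,28],[280,28],[278,133],[180,133]],.09);print(Q.mean(0))
print(delta([.5655,-.178,.2],73.3))
E
```

```text
front edge in tool mm [[ 28.8 -29.1 -32. ]
 [ 28.8  27.8 -32. ]] 0.0569421852620303
[ 0.56530519 -0.17871611  0.09      ]
(array([ 75.9, -15.1,   0.2]), np.float64(0.021065431460556283), np.float64(-106.67893456853942))
```

>>> send_rows(
  slide=[
    [12,-2,0],
    [30,-6,0],
    [50,-10,0],
    [68,-14,0],
    [76,-15,0],
    [76,-15,15],
    [76,-15,30],
    [76,-15,40],
  ],
  roll=[0,0,0,0,0,0,0,0],
  claw=[0.5,0.5,0.5,0.5,0.5,0.5,0.5,0.5],
)

```text
t: 7.02
eef_pos: [0.5646, -0.1789, 0.1589]
tool_rot: [-0.0, 0.989, -0.146, -0.001]
contact_force: [-0.0, 0.8, -3.7]
gripper_width: 0.694
grasp_force: 44.4
```

>>> send_rows(
  slide=[
    [0,0,0],
    [0,0,0],
    [0,0,0],
    [0,0,0],
    [0,0,0],
    [0,0,0],
    [0,0,0],
    [0,0,0],
  ],
  roll=[0,0,0,0,0,0,0,0],
  claw=[0.5,0.5,0.5,0.5,0.5,0.5,0.5,0.5],
)

```text
t: 7.68
eef_pos: [0.5653, -0.1801, 0.1606]
tool_rot: [0.0, 0.989, -0.146, 0.0]
contact_force: [-0.1, 0.6, -3.8]
gripper_width: 0.697
grasp_force: 44.3
```

```bash
python3 - <<'E'
from h import *
o=bot.get_obs();print(o["eef_pos"],o["contact_force"],o["q"].round(2),delta([.5655,-.1783,.130],73.3))
E
```

```text
[ 0.56527048 -0.18005709  0.16055875] [-0.14470139  0.57881817 -3.83459261] [ 0.39  0.43 -0.24  1.81  0.13  0.91 -1.77] (array([-0.3, -1.7, 30.6]), np.float64(-0.1310327843249297), np.float64(-106.83103278432495))
```

>>> send_rows(
  slide=[
    [0,-1.5,3],
    [0,-1.5,7],
    [0,-1.5,11],
    [0,-1.5,14],
    [0,-1.5,17],
    [0,-1.5,19],
    [0,-1.5,20],
    [0,-1.5,20],
  ],
  roll=[0,0,0,0,0,0,0,0],
  claw=[0.5,0.5,0.5,0.5,0.5,0.5,0.5,0.5],
)

```text
t: 8.35
eef_pos: [0.5655, -0.1785, 0.14]
tool_rot: [-0.0, 0.989, -0.146, -0.0]
contact_force: [-0.1, 0.2, -3.0]
gripper_width: 0.698
grasp_force: 44.4
```

>>> send_rows(
  slide=[
    [0,0,1],
    [0,0,2],
    [0,0,3],
    [0,0,4],
    [0,0,5],
    [0,0,6],
    [0,0,7],
    [0,0,7],
  ],
  roll=[0,0,0,0,0,0,0,0],
  claw=[0.5,0.5,0.5,0.5,0.5,0.5,0.5,0.5],
)

```text
t: 9.02
eef_pos: [0.5655, -0.1785, 0.1331]
tool_rot: [0.0, 0.989, -0.146, -0.0]
contact_force: [-0.5, 0.2, -3.1]
gripper_width: 0.698
grasp_force: 44.4
```

>>> send_rows(
  slide=[
    [0,0,0.5],
    [0,0,1],
    [0,0,1.5],
    [0,0,2],
    [0,0,2],
    [0,0,2],
    [0,0,2],
    [0,0,2],
  ],
  roll=[0,0,0,0,0,0,0,0],
  claw=[0.5,0.5,0.5,0.5,0.5,0.5,0.5,0.5],
)

```text
t: 9.68
eef_pos: [0.5656, -0.1785, 0.1313]
tool_rot: [-0.0, 0.989, -0.146, 0.0]
contact_force: [-1.1, -0.2, -3.2]
gripper_width: 0.699
grasp_force: 44.4
```

>>> send_rows(
  slide=[
    [0,0,0.3],
    [0,0,0.6],
    [0,0,1],
    [0,0,1],
    [0,0,1],
    [0,0,1],
    [0,0,1],
    [0,0,1],
  ],
  roll=[0,0,0,0,0,0,0,0],
  claw=[0.5,0.5,0.5,0.5,0.5,0.5,0.5,0.5],
)

```text
t: 10.35
eef_pos: [0.5656, -0.1785, 0.1303]
tool_rot: [0.0, 0.989, -0.146, 0.0]
contact_force: [0.1, 0.7, -3.7]
gripper_width: 0.696
grasp_force: 44.4
```

>>> send_rows(
  slide=[
    [0,0,0.2],
    [0,0,0.4],
    [0,0,0.6],
    [0,0,0.6],
    [0,0,0.6],
    [0,0,0.6],
    [0,0,0.6],
    [0,0,0.6],
  ],
  roll=[0,0,0,0,0,0,0,0],
  claw=[0.5,0.5,0.5,0.5,0.5,0.5,0.5,0.5],
)

```text
t: 11.02
eef_pos: [0.5658, -0.1786, 0.13]
tool_rot: [0.0, 0.989, -0.146, 0.0]
contact_force: [-1.1, -0.1, 2.9]
gripper_width: 0.692
grasp_force: 45.1
```

>>> send_rows(
  slide=[
    [0,0,-0.3],
    [0,0,-0.3],
    [0,0,-0.3],
    [0,0,-0.3],
    [0,0,-0.3],
    [0,0,-0.3],
    [0,0,-0.3],
    [0,0,-0.3],
  ],
  roll=[0,0,0,0,0,0,0,0],
  claw=[0.5,0.5,0.75,0.8,0.9,1,1,1],
)

```text
t: 11.68
eef_pos: [0.5657, -0.1785, 0.13]
tool_rot: [0.0, 0.989, -0.146, 0.0]
contact_force: [1.0, -0.1, -0.2]
gripper_width: 0.995
grasp_force: 0.0
```

>>> send_rows(
  slide=[
    [0,0,-5],
    [0,0,-15],
    [0,0,-30],
    [0,0,-50],
    [0,0,-70],
    [0,0,-90],
    [0,0,-90],
    [0,0,-90],
  ],
  roll=[0,0,0,0,0,0,0,0],
  claw=[1,1,1,1,1,1,1,1],
)

```text
t: 12.35
eef_pos: [0.5666, -0.1787, 0.2221]
tool_rot: [0.0, 0.989, -0.146, 0.002]
contact_force: [-0.4, 0.3, -1.1]
gripper_width: 1.003
grasp_force: 0.0
```

```bash
python3 - <<'E'
from h import *
m,b=grab("wrist","pics/w6a.png");m,b=grab("wrist","pics/w6.png");o=bot.get_obs();print(o["t"],o["eef_pos"],o["q"].round(2))
print(proj(m,[[.5655,-.1783,.162],[.5655,-.1783,.194]]))
hsv=cv2.cvtColor(b,cv2.COLOR_BGR2HSV);L=proj(m,[.5655,-.1783,.194])[0]
yy,xx=np.mgrid[:384,:512];t=(hsv[...,2]>90)&(np.hypot(xx-L[0],yy-L[1])<30)
n,lab,st,ce=cv2.connectedComponentsWithStats(t.astype(np.uint8));print(st[1:].tolist(),ce[1:])
E
```

```text
12.45 [ 0.56520169 -0.17850101  0.21982847] [ 0.4   0.37 -0.25  1.76  0.1   1.03 -1.76]
[[248.23135863 208.82526936]
 [248.2188724  229.07443909]]
[[250, 207, 26, 24, 302]] [[262.26821192 218.58940397]]
```

View pics/w6.png

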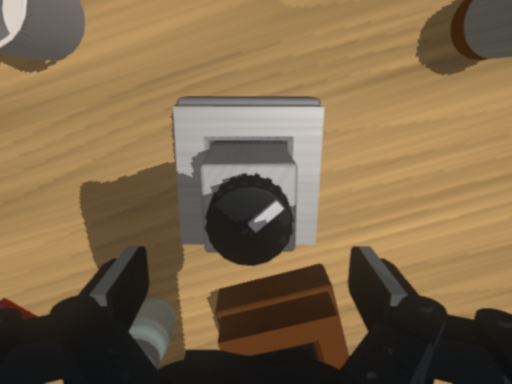

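The cup stands upright and square in the well (lid about (250,220), tab at (265,215)). For a full clockwise turn of about 135° without running out of joint 7, I first wind the wrist back 150° above the lid.

>>> send_rows(
  slide=[
    [0,0,0],
    [0,0,0],
    [0,0,0],
    [0,0,0],
    [0,0,0],
    [0,0,0],
    [0,0,0],
    [0,0,0],
  ],
  roll=[-5,-12,-19,-26,-33,-40,-47,-54],
  claw=[1,1,1,1,1,1,1,1],
)

```text
t: 13.12
eef_pos: [0.5648, -0.1784, 0.2187]
tool_rot: [-0.001, 0.947, 0.322, -0.001]
contact_force: [0.1, 0.8, -0.7]
gripper_width: 1.001
grasp_force: 0.0
```

>>> send_rows(
  slide=[
    [0,0,0],
    [0,0,0],
    [0,0,0],
    [0,0,0],
    [0,0,0],
    [0,0,0],
    [0,0,0],
    [0,0,0],
  ],
  roll=[-7,-14,-21,-28,-35,-42,-49,-56],
  claw=[1,1,1,1,1,1,1,1],
)

```text
t: 13.78
eef_pos: [0.5649, -0.1784, 0.2188]
tool_rot: [-0.001, 0.685, 0.729, -0.0]
contact_force: [-0.7, -0.2, -0.2]
gripper_width: 0.999
grasp_force: 0.0
```

>>> send_rows(
  slide=[
    [0,0,0],
    [0,0,0],
    [0,0,0],
    [0,0,0],
    [0,0,0],
    [0,0,0],
    [0,0,0],
    [0,0,0],
  ],
  roll=[-7,-14,-21,-28,-35,-40,-40,-40],
  claw=[1,1,1,1,1,1,1,1],
)

```text
t: 14.45
eef_pos: [0.5651, -0.1785, 0.2191]
tool_rot: [-0.001, 0.399, 0.917, 0.0]
contact_force: [-0.2, -0.6, 0.3]
gripper_width: 1.003
grasp_force: 0.0
```

```bash
python3 - <<'E'
from h import *
o=bot.get_obs();print(o["t"],o["eef_pos"],o["q"].round(2),delta([.5656,-.1785,.166]))
E
```

```text
14.45 [ 0.56505955 -0.17853288  0.21905131] [ 0.78  0.46 -0.77  1.73  0.36  1.1   0.65] (array([-0.4,  0.4, 53.1]), None, np.float64(43.01071240738771))
```

>>> send_rows(
  slide=[
    [0,0,8],
    [0,0,18],
    [0,0,28],
    [0,0,38],
    [0,0,45],
    [0,0,50],
    [0,0,52],
    [0,0,52],
  ],
  roll=[0,0,0,0,0,0,0,0],
  claw=[1,1,1,1,1,1,1,1],
)

```text
t: 15.12
eef_pos: [0.5654, -0.1784, 0.1674]
tool_rot: [-0.0, 0.397, 0.918, 0.0]
contact_force: [-0.6, -0.7, 0.0]
gripper_width: 1.002
grasp_force: 0.0
```

>>> send_rows(
  slide=[
    [0,0,0],
    [0,0,0],
    [0,0,0],
    [0,0,0],
    [0,0,0],
    [0,0,0],
    [0,0,0],
    [0,0,0],
  ],
  roll=[0,0,0,0,0,0,0,0],
  claw=[0.8,0.7,0.65,0.6,0.55,0.5,0.4,0.4],
  force=40,
)

```text
t: 15.78
eef_pos: [0.5657, -0.1788, 0.1683]
tool_rot: [0.0, 0.397, 0.918, -0.0]
contact_force: [-0.9, -1.3, 3.0]
gripper_width: 0.545
grasp_force: 40.9
```

```bash
python3 - <<'E'
from h import *
o=bot.get_obs();print(o["t"],o["eef_pos"],o["contact_force"],o["torque"],o["gripper_width"])
E
```

```text
15.7833 [ 0.5656576  -0.17882886  0.16830494] [-0.93323865 -1.29499841  2.99065014] [-0.16566893  0.23289323 -0.00656757] 0.5454225857239862
```

>>> send_rows(
  slide=[
    [0,0,-0.6],
    [0,0,-0.6],
    [0,0,-0.6],
    [0,0,-0.6],
    [0,0,-0.6],
    [0,0,-0.6],
    [0,0,-0.6],
    [0,0,-0.6],
  ],
  roll=[0,2,7,13,20,26,30,30],
  claw=[0.4,0.4,0.4,0.4,0.4,0.4,0.4,0.4],
)

```text
t: 16.45
eef_pos: [0.5656, -0.1784, 0.1686]
tool_rot: [0.0, 0.622, 0.783, -0.0]
contact_force: [-1.7, -0.5, 2.0]
gripper_width: 0.552
grasp_force: 41.1
```

```bash
python3 - <<'E'
from h import *
o=bot.get_obs();print(o["t"],o["eef_pos"],o["contact_force"],o["torque"],o["gripper_width"],delta([0,0,0])[2])
E
```

```text
16.45 [ 0.56564272 -0.17835852  0.16861747] [-1.66483827 -0.4883358   1.97026339] [-0.09279652  0.08193781 -0.04252805] 0.5521178423196967 13.057833224358212
```

>>> send_rows(
  slide=[
    [0,0,0],
    [0,0,0],
    [0,0,0],
    [0,0,0],
    [0,0,0],
    [0,0,0],
    [0,0,0],
    [0,0,0],
  ],
  roll=[5,12,19,26,33,40,46,50],
  claw=[0.4,0.4,0.4,0.4,0.4,0.4,0.4,0.4],
)

```text
t: 17.12
eef_pos: [0.5652, -0.1785, 0.1684]
tool_rot: [-0.0, 0.895, 0.447, -0.001]
contact_force: [-1.8, -0.3, 3.3]
gripper_width: 0.549
grasp_force: 41.2
```

>>> send_rows(
  slide=[
    [0,0,0],
    [0,0,0],
    [0,0,0],
    [0,0,0],
    [0,0,0],
    [0,0,0],
    [0,0,0],
    [0,0,0],
  ],
  roll=[5,11,17,23,29,35,40,42],
  claw=[0.4,0.4,0.4,0.4,0.4,0.4,0.4,0.4],
)

```text
t: 17.78
eef_pos: [0.565, -0.1783, 0.1684]
tool_rot: [-0.0, 0.995, 0.097, -0.001]
contact_force: [-3.1, -0.5, 2.7]
gripper_width: 0.545
grasp_force: 41.2
```

```bash
python3 - <<'E'
from h import *
o=bot.get_obs();print(o["t"],o["eef_pos"],o["contact_force"],o["torque"],o["gripper_width"],delta([0,0,0])[2],o["q"].round(2))
m,b=grab("wrist","pics/w7.png")
E
```

```text
17.7833 [ 0.56502607 -0.17828948  0.16837721] [-3.08849263 -0.45017641  2.74107133] [-0.16309116  0.58593975  0.16172801] 0.5453288680882811 -78.88851995838081 [ 0.42  0.43 -0.28  1.8   0.14  0.93 -1.3 ]
```

>>> send_rows(
  slide=[
    [0,0,0],
    [0,0,0],
    [0,0,0],
    [0,0,0],
    [0,0,0],
    [0,0,0],
    [0,0,0],
    [0,0,0],
  ],
  roll=[1.5,3,4.5,6,7.5,9,10,10],
  claw=[0.4,0.4,0.4,0.4,0.4,0.4,0.4,0.4],
)

```text
t: 18.5
eef_pos: [0.5655, -0.1784, 0.1685]
tool_rot: [-0.0, 1.0, 0.01, -0.0]
contact_force: [-3.2, 1.2, 2.3]
gripper_width: 0.543
grasp_force: 41.2
```

```bash
cat > s.py <<'E'
from h import *
o=bot.get_obs();print(o["t"].round(2),o["eef_pos"].round(4),o["contact_force"].round(1),o["torque"].round(2),o["gripper_width"],o["joint_torque"][6].round(2),delta([0,0,0])[2].round(1))
E
python3 s.py
```

```text
Traceback (most recent call last):
  File "s.py", line 2, in <module>
    o=bot.get_obs();print(o["t"].round(2),o["eef_pos"].round(4),o["contact_force"].round(1),o["torque"].round(2),o["gripper_width"],o["joint_torque"][6].round(2),delta([0,0,0])[2].round(1))
                          ^^^^^^^^^^^^
AttributeError: 'float' object has no attribute 'round'
```

>>> send_rows(
  slide=[
    [0,0,0],
    [0,0,0],
    [0,0,0],
    [0,0,0],
    [0,0,0],
    [0,0,0],
    [0,0,0],
    [0,0,0],
  ],
  roll=[1,2,3,4,5,6,6,6],
  claw=[0.4,0.4,0.4,0.4,0.4,0.4,0.4,0.4],
)

```text
t: 19.17
eef_pos: [0.5656, -0.179, 0.1687]
tool_rot: [0.0, 0.999, -0.042, 0.0]
contact_force: [-2.6, -1.9, 2.1]
gripper_width: 0.546
grasp_force: 41.2
```

```bash
python3 s.py
```

```text
Traceback (most recent call last):
  File "s.py", line 2, in <module>
    o=bot.get_obs();print(o["t"].round(2),o["eef_pos"].round(4),o["contact_force"].round(1),o["torque"].round(2),o["gripper_width"],o["joint_torque"][6].round(2),delta([0,0,0])[2].round(1))
                          ^^^^^^^^^^^^
AttributeError: 'float' object has no attribute 'round'
```

```bash
sed -i 's/o\["t"\].round(2)/o["t"]/' s.py; python3 s.py
```

```text
19.1667 [ 0.5656 -0.179   0.1687] [-2.6 -1.9  2.1] [-0.4   0.78  0.48] 0.5463373426608921 -0.52 -94.8
```

>>> send_rows(
  slide=[
    [0,0,0],
    [0,0,0],
    [0,0,0],
    [0,0,0],
    [0,0,0],
    [0,0,0],
    [0,0,0],
    [0,0,0],
  ],
  roll=[1,2,3,4,5,6,6,6],
  claw=[0.4,0.4,0.4,0.4,0.4,0.4,0.4,0.4],
)

```text
t: 19.83
eef_pos: [0.567, -0.1787, 0.169]
tool_rot: [-0.0, 0.995, -0.095, 0.002]
contact_force: [5.1, -3.7, -1.0]
gripper_width: 0.548
grasp_force: 41.2
```

```bash
python3 s.py
```

```text
19.8333 [ 0.567  -0.1787  0.169 ] [ 5.1 -3.7 -1. ] [-0.8  -0.95  0.47] 0.5482467940759256 -0.55 -100.9
```

Torque saturated at about 0.47 N m, against 0.16 while turning, so the lid is at its stop and the fingers are slipping. I'll open, rise and check the alignment.

>>> send_rows(
  slide=[
    [0,0,0],
    [0,0,0],
    [0,0,0],
    [0,0,0],
    [0,0,-10],
    [0,0,-30],
    [0,0,-50],
    [0,0,-50],
  ],
  roll=[0,0,0,0,0,0,0,0],
  claw=[0.7,0.8,0.9,1,1,1,1,1],
)

```text
t: 20.5
eef_pos: [0.568, -0.1788, 0.2234]
tool_rot: [0.0, 0.996, -0.094, 0.003]
contact_force: [0.8, 0.1, 0.9]
gripper_width: 0.997
grasp_force: 0.0
```

```bash
python3 - <<'E'
from h import *
grab("wrist","pics/x.png");grab("wrist","pics/x.png");m,b=grab("wrist","pics/w8.png");ms,s=grab("scene","pics/s8.png")
a=cv2.resize(b[100:290,160:350],(570,570),interpolation=cv2.INTER_CUBIC)
c=proj(ms,[.5656,-.1785,.17])[0].astype(int);s2=cv2.resize(s[c[1]-40:c[1]+60,c[0]-20:c[0]+20],(228,570),interpolation=cv2.INTER_CUBIC)
cv2.imwrite("pics/c8.png",np.hstack([a,s2]))
hsv=cv2.cvtColor(b,cv2.COLOR_BGR2HSV);C=np.array([.5656,-.1785]);L=proj(m,[*C,.194])[0]
yy,xx=np.mgrid[:384,:512];t=(hsv[...,2]>90)&(hsv[...,1]<60)&(np.hypot(xx-L[0],yy-L[1])<33)
n,lab,st,ce=cv2.connectedComponentsWithStats(t.astype(np.uint8))
for i in range(1,n):
    if st[i,4]>60:
        P=ray(m,np.c_[np.where(lab==i)][:,::-1],.194)[:,:2]-C;v=np.linalg.svd(P-P.mean(0))[2][0];print(st[i],P.mean(0)*1e3,np.degrees(np.arctan2(v[1],v[0])),np.degrees(np.arctan2(*P.mean(0)[::-1])))
E
python3 s.py
```

```text
[238 234  15  30 290] [-9.97085497  4.09116392] 159.0579744868973 157.6910566293746
20.7 [ 0.5651 -0.1784  0.2182] [-0.8  0.1 -0.3] [ 0.03 -0.01 -0.02] 0.9967640601997667 -0.0 -100.8
```

View pics/c8.png

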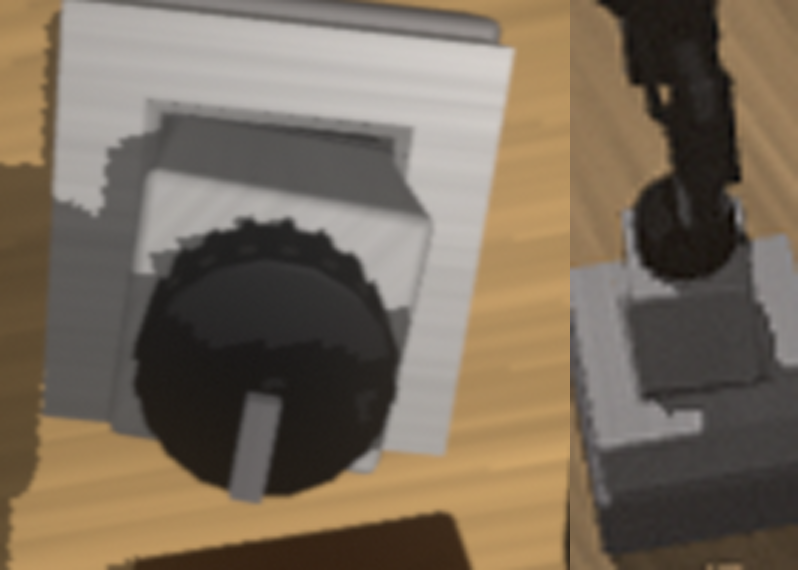

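The tab lies at heading about 159°, in line with the cup's marked side, which is turned about 3° within the well's play, so the lid is tight. I'll re-grip the body, squared to the well, for the push.

>>> send_rows(
  slide=[
    [0,0,10],
    [0,0,25],
    [0,0,40],
    [0,0,55],
    [0,0,70],
    [0,0,80],
    [0,0,86],
    [0,0,87],
  ],
  roll=[3,6,6,6,6,6,6,6],
  claw=[1,1,1,1,1,1,1,1],
)

```text
t: 21.37
eef_pos: [0.5646, -0.1783, 0.13]
tool_rot: [-0.0, 0.989, -0.146, -0.001]
contact_force: [-0.9, -0.4, -0.4]
gripper_width: 1.005
grasp_force: 0.0
```

```bash
python3 s.py; python3 -c "
from h import *
print(delta([.5656,-.1785,.1305],73.3))"
```

```text
21.3667 [ 0.5646 -0.1783  0.13  ] [-0.9 -0.4 -0.4] [-0.02  0.02 -0.01] 1.0047578184339745 -0.02 -106.8
(array([ 1. , -0.1, -0.5]), np.float64(-0.12351640156811072), np.float64(-106.82351640156811))
```

>>> send_rows(
  slide=[
    [0.5,0,-1],
    [0.5,0,-1],
    [0.5,0,-1],
    [0.5,0,-1],
    [0.5,0,-1],
    [0.5,0,-1],
    [0.5,0,-1],
    [0.5,0,-1],
  ],
  roll=[0,0,0,0,0,0,0,0],
  claw=[0.9,0.8,0.75,0.7,0.65,0.6,0.5,0.5],
  force=50,
)

```text
t: 22.03
eef_pos: [0.5666, -0.1789, 0.1331]
tool_rot: [0.0, 0.989, -0.146, 0.001]
contact_force: [-0.2, 0.3, 4.4]
gripper_width: 0.704
grasp_force: 52.1
```

```bash
python3 s.py
```

```text
22.0333 [ 0.5666 -0.1789  0.1331] [-0.2  0.3  4.4] [-0.13 -0.15 -0.1 ] 0.7038481892997516 0.07 -106.8
```

>>> send_rows(
  slide=[
    [0,0,1],
    [0,0,2],
    [0,0,3],
    [0,0,4],
    [0,0,5],
    [0,0,6],
    [0,0,6],
    [0,0,6],
  ],
  roll=[0,0,0,0,0,0,0,0],
  claw=[0.5,0.5,0.5,0.5,0.5,0.5,0.5,0.5],
)

```text
t: 22.7
eef_pos: [0.5668, -0.1789, 0.1273]
tool_rot: [0.0, 0.989, -0.146, 0.001]
contact_force: [-0.7, -0.3, 8.3]
gripper_width: 0.701
grasp_force: 52.5
```

```bash
python3 s.py
```

```text
22.7 [ 0.5668 -0.1789  0.1273] [-0.7 -0.3  8.3] [-0.06  0.08 -0.09] 0.7011775084667544 0.07 -106.8
```

>>> send_rows(
  slide=[
    [0,0,0.7],
    [0,0,1.4],
    [0,0,2.1],
    [0,0,2.8],
    [0,0,3.5],
    [0,0,3.5],
    [0,0,3.5],
    [0,0,3.5],
  ],
  roll=[0,0,0,0,0,0,0,0],
  claw=[0.5,0.5,0.5,0.5,0.5,0.5,0.5,0.5],
)

```text
t: 23.37
eef_pos: [0.5669, -0.1789, 0.1243]
tool_rot: [0.0, 0.989, -0.146, 0.001]
contact_force: [-1.9, -0.0, 11.7]
gripper_width: 0.7
grasp_force: 52.8
```

>>> send_rows(
  slide=[
    [0,0,0.3],
    [0,0,0.6],
    [0,0,0.9],
    [0,0,1],
    [0,0,1],
    [0,0,1],
    [0,0,1],
    [0,0,1],
  ],
  roll=[0,0,0,0,0,0,0,0],
  claw=[0.5,0.5,0.5,0.5,0.5,0.5,0.5,0.5],
)

```text
t: 24.03
eef_pos: [0.567, -0.1789, 0.124]
tool_rot: [0.0, 0.989, -0.146, 0.001]
contact_force: [-3.0, 0.6, 17.1]
gripper_width: 0.701
grasp_force: 53.3
```

The plate is at its stop: the force rose from 11.7 to 17.1 N over only 0.3 mm. I'll hold about 1.3 s and then come up.

>>> send_rows(
  slide=[
    [0,0,0],
    [0,0,0],
    [0,0,0],
    [0,0,0],
    [0,0,0],
    [0,0,0],
    [0,0,0],
    [0,0,0],
  ],
  roll=[0,0,0,0,0,0,0,0],
  claw=[0.5,0.5,0.5,0.5,0.5,0.5,0.5,0.5],
)

```text
t: 24.7
eef_pos: [0.567, -0.1789, 0.124]
tool_rot: [0.0, 0.989, -0.146, 0.001]
contact_force: [-2.1, 0.7, 16.3]
gripper_width: 0.705
grasp_force: 53.3
```

>>> send_rows(
  slide=[
    [0,0,0],
    [0,0,0],
    [0,0,0],
    [0,0,0],
    [0,0,0],
    [0,0,0],
    [0,0,0],
    [0,0,0],
  ],
  roll=[0,0,0,0,0,0,0,0],
  claw=[0.5,0.5,0.5,0.5,0.5,0.5,0.5,0.5],
)

```text
t: 25.37
eef_pos: [0.567, -0.1789, 0.124]
tool_rot: [0.0, 0.989, -0.146, 0.001]
contact_force: [-3.3, 0.1, 16.1]
gripper_width: 0.7
grasp_force: 53.3
```

>>> send_rows(
  slide=[
    [0,0,-1.5],
    [0,0,-3],
    [0,0,-4.5],
    [0,0,-6],
    [0,0,-7.5],
    [0,0,-9],
    [0,0,-10],
    [0,0,-10],
  ],
  roll=[0,0,0,0,0,0,0,0],
  claw=[0.5,0.5,0.5,0.5,0.5,0.5,0.5,0.5],
)

```text
t: 26.03
eef_pos: [0.5666, -0.1789, 0.1325]
tool_rot: [0.0, 0.989, -0.146, 0.001]
contact_force: [2.1, -1.6, 4.6]
gripper_width: 0.701
grasp_force: 52.1
```

>>> send_rows(
  slide=[
    [0,0,-0.5],
    [0,0,-1],
    [0,0,-1.5],
    [0,0,-1.5],
    [0,0,-1.5],
    [0,0,-1.5],
    [0,0,-1.5],
    [0,0,-1.5],
  ],
  roll=[0,0,0,0,0,0,0,0],
  claw=[0.5,0.5,0.5,0.5,0.5,0.5,0.5,0.5],
)

```text
t: 26.7
eef_pos: [0.5663, -0.1788, 0.1337]
tool_rot: [0.0, 0.989, -0.146, 0.0]
contact_force: [3.0, -1.6, 2.8]
gripper_width: 0.699
grasp_force: 52.0
```

>>> send_rows(
  slide=[
    [0,0,0],
    [0,0,0],
    [0,0,0],
    [0,0,0],
    [0,0,0],
    [0,0,0],
    [0,0,0],
    [0,0,0],
  ],
  roll=[0,0,0,0,0,0,0,0],
  claw=[0.65,0.75,0.8,0.9,1,1,1,1],
)

```text
t: 27.37
eef_pos: [0.5659, -0.1787, 0.1335]
tool_rot: [-0.0, 0.989, -0.146, -0.0]
contact_force: [-0.0, 1.0, 1.3]
gripper_width: 1.003
grasp_force: 0.0
```

>>> send_rows(
  slide=[
    [0,0,-5],
    [0,0,-15],
    [0,0,-30],
    [0,0,-50],
    [0,0,-70],
    [0,0,-90],
    [0,0,-90],
    [0,0,-90],
  ],
  roll=[0,0,0,0,0,0,0,0],
  claw=[1,1,1,1,1,1,1,1],
)

```text
t: 28.03
eef_pos: [0.5671, -0.1789, 0.2257]
tool_rot: [0.0, 0.989, -0.146, 0.002]
contact_force: [0.5, 1.1, -0.6]
gripper_width: 1.002
grasp_force: 0.0
```

```bash
python3 - <<'E'
from h import *
grab("wrist","pics/x.png");grab("wrist","pics/x.png");m,b=grab("wrist","pics/w9.png");ms,s=grab("scene","pics/s9.png")
cv2.imwrite("pics/c9.png",np.hstack([cv2.resize(b[90:280,155:345],(400,400)),cv2.resize(s[90:290,130:330],(400,400))]))
E
python3 s.py
```

```text
28.2333 [ 0.5654 -0.1785  0.2227] [ 1.   0.2 -0.1] [-0.04  0.01  0.03] 1.0051078568292409 0.0 -106.8
```

View pics/c9.png

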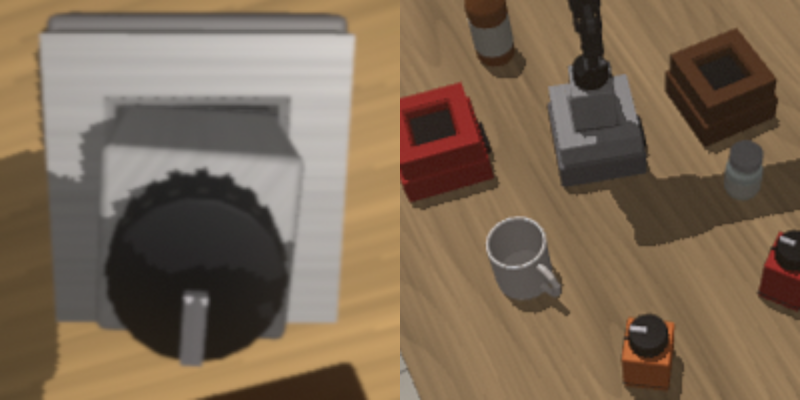

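The cup stands in the well with the tab in line with its marked side, and the other things are undisturbed (orange cup, mug, jar, oil and red base are all in view). The gripper is clear, so I'm handing in.

```bash
python3 -c "
from station import bot
print(bot.hand_in())"
```

```text
the job is handed in; nothing more can be done
None
```

I handed the job in at about 28 s: the cup is standing in the well with its lid screwed to the stop, and I gave it one run, holding the plate fully down for just over a second before letting it up; no verdict was returned.

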